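# Clamp a foam block in the carving jig by four clicks

## Robot

A 6-joint arm with a two-finger parallel gripper is mounted at the origin on the work surface. World frame = base frame: x ahead of the robot, y to its left, z up, the work surface at z = 0. Lengths are in m, angles in rad, forces in N, time in s.
With the tool pointing down it reaches from about 0.25 to 0.775 m from the base axis. Payload 4 kg.
Tool frame: the origin (TCP) lies midway between the tips of the shut fingers; the grasp point (between the pads) lies 19 mm behind it; z points along the fingers, y is the line along which they close (so a half turn about z gives the same grasp; the last joint's range is limited). The gripper opens to 94 mm and grips with 3 to 60 N. Pads are 16 mm wide; open, the fingers measure 119 mm over their backs; the gripper's body (75 mm by 177 mm) begins 78 mm behind the grasp point.
Start: joints at [-1.211, 0.087, 1.371, -0, 1.684, -0.103], TCP at [0.246, -0.492, 0.206] pointing down, gripper open.
Joint ranges: [-3.1, 3.1], [-0.76, 2.03], [0.27, 2.55], [-1.08, 4.22], [0.17, 2.65], [-2.57, 2.57]. Speed limits (rad/s): [2.79, 2.79, 3.14, 3.14, 3.14, 3.14].

## Interface

Orientations are given as [roll, pitch, yaw] about the fixed x, y, z axes, in that order (R = Rz(yaw) Ry(pitch) Rx(roll)).
In Python, from bench import get_obs, snapshot, close_job gives the robot as it stands. The module is installed in compiled form; this text tells all that it offers.
- The arm moves only by the tool drive_tool, never from a script. Its argument "commands" is a list of rows, each a list of 6 numbers: the shift along the tool's x, y, z in units of 0.04 m (1.0 is 0.04 m), then the turn, a rotation vector about the tool's x, y, z in units of 0.1 rad (1.0 is 0.1 rad). In form: [[dx, dy, dz, wx, wy, wz], ...]. A call has 1 to 20 rows; each row shifts and turns the commanded pose from where the row before left it, along the tool's axes as they then stand; what a row does not reach is not made up. A row lasts 1/8 s, in which the tool goes at most 62.5 mm and 10.7 degrees, less where a joint would pass 70% of its speed; a pose out of reach is approached as far as the arm can. A call with a number of a shift or a turn outside -1 to 1 is refused whole. A call with a gripper value outside its range is refused whole. "gripper" is the closure, from 0 (fully open) to 1 (shut), set as the call begins (left out, the last holds). The fingers move at their own pace and stop on an object; the grip force is fixed at half the most. Time passes only in rows, so rows that do not move let the fingers close. It gives the time, the measured TCP pose, the force, the opening and the grip force at its end, in the units of the state.
- get_obs(): the state, without advancing time (a new reading comes with each control period).
- snapshot(name): name is "side" or "top" or "wrist"; returns a dict with "image" (384x512x3 uint8, blue, green, red), "range_z" (384x512 float32, m along the optical axis (not along the pixel's ray), 0 where there is no reading), "fx", "fy", "cx", "cy" (pixels), "rvec" (rotation vector, rad) and "tvec" (3), from world to camera coordinates, as OpenCV has them. Camera axes: x right, y down, z forward; pixel columns grow to the right and rows downward; lengths in m; the calibration is good to about 2 mm. A picture is of the moment at which its call begins.
- close_job(): hands the job in; it is judged then, once.
The state is a dict: "time": time; "joint_positions": joint angles; "qvel": joint speeds; "joint_torque": joint torques, N m; "tool_pos": TCP position; "ee_rot": TCP orientation; "wrist_force": force on the tool from outside, world axes, zero at the start; "wrist_torque": the same for the moment, N m; "width": finger opening in m; "finger_force": force on a finger pad.
Only numpy, scipy, OpenCV 4.12 (cv2) and the standard library are available. Lean on these libraries where they do the work, as an engineer would, in place of code of your own. Each camera call takes 0.05 s, during which the arm holds its last target. There are 200 camera calls.

## Task

Seat the pink foam block flat and square in the pocket of the carving jig, its stepped corner at the yellow key, and let go of it. Then take the jig's orange click lever by its black handle, advance it exactly four clicks from park (never a fifth) so that the green pad presses on the block, and finish still holding the handle there: the lever springs back if let go. Leave everything else on the table where it is.

Things in the scene. Friction and masses are not known exactly. Their poses are not given: they have to be found in the camera images.
- block: Work piece: pink foam on a plywood foot, rigid, 56 (x) by 100 (y) by 60 mm high, about 70 g. A step 18 by 18 mm is cut out of its own +x +y corner over the full height. Origin: centre of the 56 by 100 outline, on the underside. Lies flat on the table left of the jig, turned up to 0.5 rad. Grip it across its 56 mm width (its x), near the top.
- jig: Fixed aluminium carving jig, base plate 150 (x) by 325 (y) mm, 12 mm thick; origin on the table under its middle (the plate spans y -160 to +165 mm). Placed anywhere in about 10 cm, turned up to 0.3 rad. Its +y half carries the pocket, its -y half the lever, between them the clamping jaw. All of it is under 64 mm above the table except the lever's handle.
- pocket (a point): Where the block's origin lies when fully home: on the pocket floor, 90 mm along jig +y from the jig's origin, 12 mm above the table. The block goes in with its axes along the jig's. Side walls 61 mm apart in x, 14 mm high above the floor, with lips flared outwards up to 23 mm above it. Towards -y the parked pad leaves the block 8 mm of play; the clamp takes it up.
- stop (a point): Foot of the pocket's end stop at +y: middle of its inner face, at the pocket floor (50 mm along jig +y from point pocket). The dark stop is 77 mm wide and 50 mm high above the floor. A yellow key, 17 by 14 mm, 20 mm high above the floor, fills the pocket's +x +y corner; it goes into the block's step with 3 to 4 mm to spare.
- pivot (a point): The lever's vertical turning axis, 110 mm along jig -y from the jig's origin, at the height of the lever's top (49 to 51 mm above the table). A return spring pulls the lever back with about 3 N at the handle when parked and 6 to 7 N at four clicks; the click bumps add or take about 2 N. The spring overrides the bumps: let go, the lever returns to park.
- lever (a joint): Angle of the orange lever, rad: 0 = parked at its stop, growing clockwise seen from above. At 0 the handle lies from the pivot 20 degrees off jig -y towards jig -x, and it swings on towards jig -x. A sprung ball rides over bumps at 0.09, 0.27, 0.45, 0.63, 0.81 rad: resistance jumps up before each and drops away over it; one bump is one click. Four clicks: about 0.72, midway to the fifth bump.
- handle: Black upright round handle on the end of the lever, 18 mm in diameter, 66 mm tall, its foot (this origin) 51 mm above the table and 110 mm from the pivot. It is carried by the lever and spins freely about its own upright axis.
- pad: Green pressure pad on the jaw, 44 (x) by 8 (y) by 34 mm, origin at its centre, 41 mm above the table. Parked, its face is 8 mm from a block that is against the end stop; the lever drives it towards jig +y, 2.8 mm per click, and it is sprung (1.5 N per mm), so that it meets the block near the third click and presses with about 5 N at four.
- offcut: Bystander: purple-pink foam offcut, 90 by 50 by 47 mm. Origin: on the underside, near its middle. Leave it alone.
- white_foam: Bystander: plain white foam block, 100 by 60 by 40 mm. Origin: on the underside, near its middle. Leave it alone.
- tape: Bystander: roll of blue tape lying flat, 100 mm across, 25 mm high. Origin: on the underside, near its middle. Leave it alone.
- jar: Bystander: clear jar with red cap, 72 mm across, 85 mm tall. Origin: on the underside, near its middle. Leave it alone.
- tube0: Bystander: dark glue tube lying flat, about 140 by 48 by 24 mm. Origin: on the underside, near its middle. Leave it alone.
- tube1: Bystander: grey glue tube lying flat, about 140 by 48 by 24 mm. Origin: on the underside, near its middle. Leave it alone.
- carver: Bystander: yellow cordless foam carver lying flat, about 275 by 50 by 44 mm. Origin: on the underside, near its middle. Leave it alone.
Mind the look-alikes: they are no part of the job. Leave any blue look-alike of the block alone.

How it is judged:
By the outcome, as a careful person would: the job done as asked, in the order asked, and still so for the second after the job is handed in, while the arm keeps its last pose, push and grip.
It also fails if it takes over 72 s, if anything falls off the work surface, if the arm or the gripper's body presses on something with over 40 N, if the wrist force passes 120 N, or if a joint passes its speed limit or range.

## Working session

There is one attempt and no reset: what is moved stays moved. The work goes in short steps, Python scripts to look and compute and a tool call to move; the robot and the scene stay as the last step left them, time stands still between calls to the robot, and variables do not carry over. Pictures are saved under pics/ and viewed, at most 10 in all, crops included, and the job is handed in when it is done.

Besides the shell and the picture viewer there is one more tool, called as a command line: name --pt "numbers of a row" for each row, then --argument value for the rest. drive_tool: Moves the arm, as the interface text tells. Its arguments: {"type":"object","properties":{"commands":{"type":"array"},"gripper":{"type":"number"}},"required":["commands"]}

```bash
mkdir -p pics
cat > h.py <<'E'
import numpy as np, cv2
from bench import get_obs, snapshot, close_job
def ray(s,u,v,z):
    R=cv2.Rodrigues(np.array(s["rvec"],float))[0]; t=np.array(s["tvec"],float).ravel()
    o=-R.T@t; d=R.T@np.array([(u-s["cx"])/s["fx"],(v-s["cy"])/s["fy"],1.])
    return o+d*(z-o[2])/d[2]
def cloud(s):
    R=cv2.Rodrigues(np.array(s["rvec"],float))[0]; t=np.array(s["tvec"],float).ravel()
    Z=s["range_z"]; v,u=np.indices(Z.shape)
    P=np.stack([(u-s["cx"])/s["fx"]*Z,(v-s["cy"])/s["fy"]*Z,Z],-1)
    return (P-t)@R
def proj(s,p):
    return cv2.projectPoints(np.array(p,float).reshape(-1,3),np.array(s["rvec"],float),np.array(s["tvec"],float),np.array([[s["fx"],0,s["cx"]],[0,s["fy"],s["cy"]],[0,0,1.]]),None)[0].reshape(-1,2)
E
python3 - <<'E'
from h import *
print(get_obs())
a=snapshot("top");b=snapshot("side")
import pickle;pickle.dump((a,b),open("s0.pkl","wb"))
cv2.imwrite("pics/t0.png",cv2.resize(a["image"],(800,600)));cv2.imwrite("pics/s0.png",b["image"])
E
```

```text
{'time': 0.0, 'joint_positions': array([-1.21112678e+00,  8.79599036e-02,  1.37222979e+00, -3.69122146e-06,
        1.68357388e+00, -1.03093086e-01]), 'qvel': array([ 0.00069552,  0.00030259,  0.00049289, -0.00034461, -0.00244551,
       -0.00168804]), 'joint_torque': array([-8.38698743e-04, -3.40187502e+01, -3.02429688e+01,  7.17230444e-02,
        3.28892225e-02, -1.60773566e-04]), 'tool_pos': array([ 0.24534118, -0.49165084,  0.2043139 ]), 'ee_rot': array([-3.13943288e+00, -2.19761106e-04,  4.62761985e-01]), 'wrist_force': array([-0.9479543 ,  0.18700702,  1.09657842]), 'wrist_torque': array([ 0.05927119, -0.03526444,  0.01911066]), 'finger_force': 0.0, 'width': 0.09377576622451218}
```

View pics/t0.png

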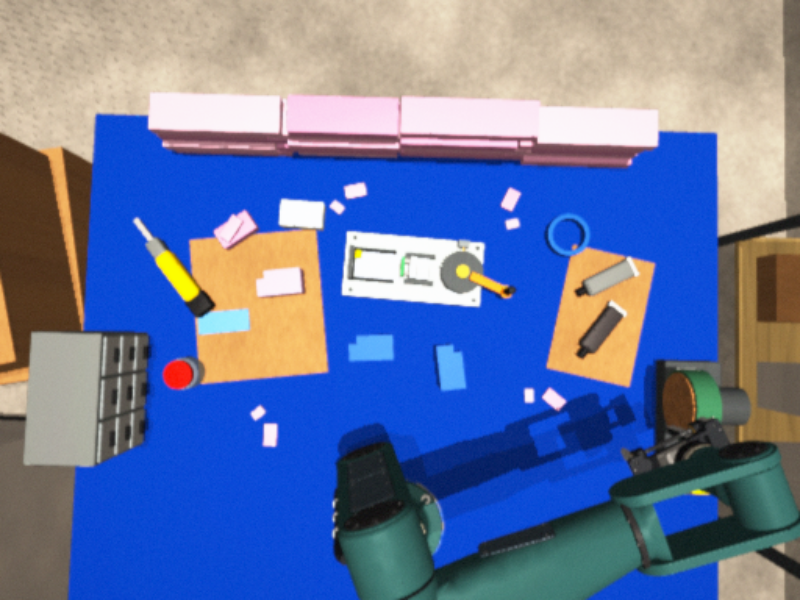

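View pics/s0.png

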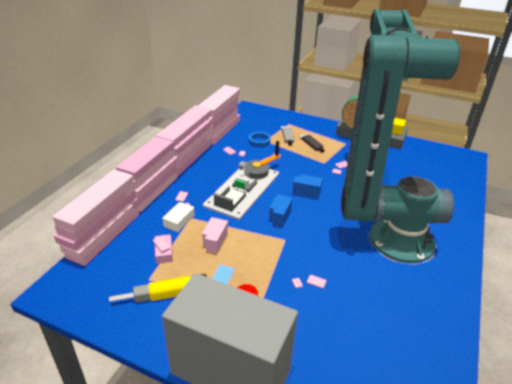

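Top view (800×600 pixels): +x is up and +y is left. Candidates for the block:
- Stepped pink block on the left board (280,283), with its step at the upper left.
- Offcut (236,229).
- Blue look-alikes (371,347) and (450,367).
- Pink scraps such as (356,190) and the pink wall at the back.

I choose (280,283): it is pink, stepped and left of the jig. The jig is at (415,270), its key at (358,254) and the handle at (510,292).

Run:
```python
from h import *
import pickle;a,b=pickle.load(open("s0.pkl","rb"))
P=cloud(a);im=a["image"].astype(int);H=P[...,2]
k=512/800
def rect(m,n):
    c=max(cv2.findContours(m.astype('uint8'),0,1)[0],key=cv2.contourArea);print(n,cv2.minAreaRect(c));return c
# block
m=np.zeros(H.shape,bool);m[int(258*k):int(310*k),int(245*k):int(312*k)]=1
mb=m&(H>.045)&(im[...,2]>im[...,1]+10)
c=rect(mb,"block");print("z",np.median(H[mb]),len(P[mb]))
r=cv2.minAreaRect(c);print([ray(a,*p,.06) for p in cv2.boxPoints(r)],ray(a,*r[0],.06))
# jig plate
m=np.zeros(H.shape,bool);m[int(222*k):int(315*k),int(335*k):int(492*k)]=1
mj=m&(H>.006)
c=rect(mj,"jig");r=cv2.minAreaRect(c);print([ray(a,*p,.012) for p in cv2.boxPoints(r)],ray(a,*r[0],.012))
mh=(H>.09)&(H<.13);mh[:, :int(490*k)]=0;mh[:, int(530*k):]=0;mh[:int(270*k)]=0;mh[int(310*k):]=0
print("handle",P[mh].mean(0),mh.sum())
cv2.imwrite("pics/c.png",cv2.resize(a["image"][130:215,150:340],(760,340),interpolation=cv2.INTER_CUBIC))
```

```text
block ((178.17213439941406, 183.10655212402344), (11.185977935791016, 29.012521743774414), 83.8844985961914)
z 0.05866705636995469 102
[array([0.55455525, 0.33249297, 0.06      ]), array([0.56838639, 0.23122565, 0.06      ]), array([0.52914287, 0.22559168, 0.06      ]), array([0.51537899, 0.32670886, 0.06      ])] [0.54184666 0.27903218 0.06      ]
jig ((266.435302734375, 171.994384765625), (95.03269958496094, 41.49558639526367), 4.96973991394043)
[array([0.52897266, 0.14488424, 0.012     ]), array([0.68171752, 0.13667508, 0.012     ]), array([ 0.66131745, -0.21294993,  0.012     ]), array([ 0.50850645, -0.20264275,  0.012     ])] [ 0.59490619 -0.033387    0.012     ]
handle [ 0.54346142 -0.23526503  0.11285488] 28
```

View pics/c.png

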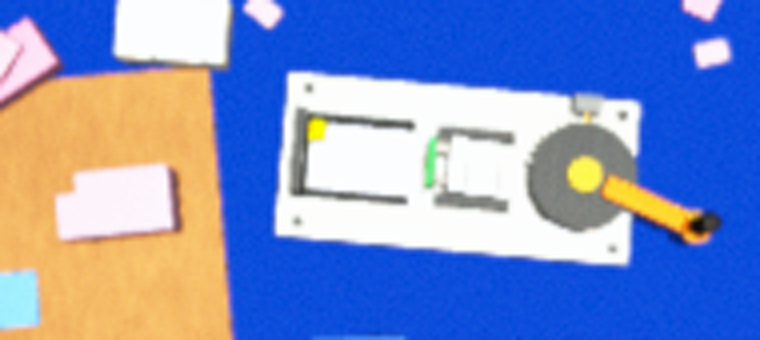

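The crop confirms the stepped pink block at crop pixel (117,203), with its step at the upper left. The jig lies with its key at (317,128), pad at (431,165), pivot at (585,173) and handle at (708,222).

drive_tool --pt "0 0 -0.15 0 0 -0.95" --pt "0 0 -0.15 0 0 -0.95" --pt "0 0 -0.15 0 0 -0.95" --pt "0 0 -0.15 0 0 -0.95" --pt "0 0 -0.15 0 0 -0.95" --pt "0 0 -0.15 0 0 -0.95" --pt "0 0 -0.15 0 0 -0.95" --pt "0 0 -0.15 0 0 -0.95" --pt "0 0 -0.15 0 0 -0.95" --pt "0 0 -0.15 0 0 -0.95" --pt "0 0 0 0 0 -0.95" --pt "0 0 0 0 0 -0.95" --pt "0 0 0 0 0 -0.95" --gripper 0

```text
time: 1.72
tool_pos: [0.2455, -0.4919, 0.2648]
ee_rot: [-3.141, -0.001, 1.701]
wrist_force: [-0.5, -1.0, -0.3]
width: 0.0939
finger_force: 0.0
```

drive_tool --pt "0.9 0.49 0 0 0 0" --pt "0.9 0.49 0 0 0 0" --pt "0.9 0.49 0 0 0 0" --pt "0.9 0.49 0 0 0 0" --pt "0.9 0.49 0 0 0 0" --pt "0.9 0.49 0 0 0 0" --pt "0.9 0.49 0 0 0 0" --pt "0.9 0.49 0 0 0 0" --pt "0.9 0.49 0 0 0 0" --pt "0.9 0.49 0 0 0 0" --pt "0.9 0.49 0 0 0 0" --pt "0.9 0.49 0 0 0 0" --pt "0.9 0.49 0 0 0 0" --pt "0.9 0.49 0 0 0 0" --pt "0.9 0.49 0 0 0 0" --pt "0.9 0.49 0 0 0 0" --pt "0.9 0.49 0 0 0 0" --pt "0.9 0.49 0 0 0 0" --pt "0.9 0.49 0 0 0 0" --pt "0 0 0 0 0 0"

```text
time: 4.22
tool_pos: [0.5282, 0.2355, 0.2635]
ee_rot: [-3.139, 0.0, 1.701]
wrist_force: [0.2, -0.6, 0.6]
width: 0.094
finger_force: 0.0
```

Run:
```python
from h import *
w=snapshot("wrist");o=get_obs();print(o["time"],o["tool_pos"],o["ee_rot"],o["joint_positions"])
import pickle;pickle.dump((w,o),open("w1.pkl","wb"))
cv2.imwrite("pics/w1.png",w["image"])
```

```text
4.275 [0.52804801 0.23416184 0.26405605] [-3.13903132e+00  9.86071705e-04  1.69960692e+00] [ 3.19543720e-01  1.48198065e-01  1.18844495e+00 -4.96473815e-04
  1.80765144e+00  1.90618542e-01]
```

View pics/w1.png

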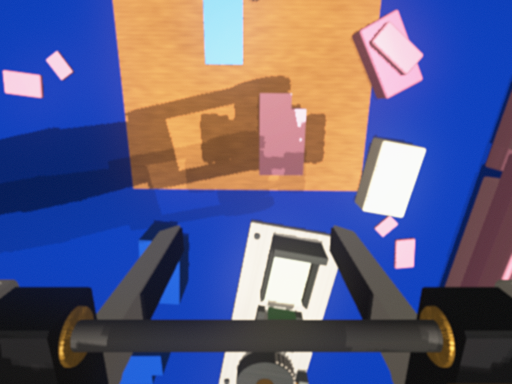

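Wrist view: up is +y and right is +x. The block is at (282,135) with its step at the upper right. The pocket is at (290,275) between the fingers, and the blue block at (222,30) is flat. I measure the block top from the height map.

Run:
```python
from h import *
import pickle;w,o=pickle.load(open("w1.pkl","rb"))
P=cloud(w);H=P[...,2]
def rect(m,z,n):
    c=max(cv2.findContours(m.astype('uint8'),0,1)[0],key=cv2.contourArea)
    q=np.array([ray(w,*p,z)[:2] for p in c.reshape(-1,2)],'float32')
    r=cv2.minAreaRect(q);print(n,np.round(r,4) if 0 else r);print(np.round(cv2.boxPoints(r),4));return r
m=np.zeros(H.shape,bool);m[80:190,240:325]=1
m&=(H>.045)&(H<.08);print(np.median(H[m]),m.sum());rect(m,.06,"block")
# edges: left (-x) and -y edge
ys,xs=np.nonzero(m)
L=np.array([ray(w,xs[ys==v].min()-.5,v,.06)[:2] for v in range(105,165,3)]);Rr=np.array([ray(w,xs[ys==v].max()+.5,v,.06)[:2] for v in range(130,165,3)])
print("left",np.polyfit(L[:,1],L[:,0],1),"right",np.polyfit(Rr[:,1],Rr[:,0],1))
# jig
mj=np.zeros(H.shape,bool);mj[215:330,225:345]=1
for lo,hi,n in((.055,.07,"stop"),):
    k=mj&(H>lo)&(H<hi);print(n,k.sum(),np.median(H[k]));rect(k,.062,n)
```

```text
0.06063456416483267 3495
block ((0.5546140670776367, 0.2833784520626068), (0.05567429959774017, 0.10015758126974106), 7.5692644119262695)
[[0.5204 0.3294]
 [0.5336 0.2301]
 [0.5888 0.2374]
 [0.5756 0.3367]]
left [-0.13534682  0.56439945] right [-0.12717697  0.61858997]
stop 554 0.062273581020790295
stop ((0.6053918600082397, 0.12374906986951828), (0.015932580456137657, 0.07795263826847076), 86.6768569946289)
[[0.566  0.1181]
 [0.6438 0.1135]
 [0.6448 0.1294]
 [0.5669 0.134 ]]
```

drive_tool --pt "0.38 0.27 0.3 0 0 0" --pt "0.38 0.27 0.5 0 0 0" --pt "0.38 0.27 0.5 0 0 0" --pt "0 0 0.8 0 0 0" --pt "0 0 0.8 0 0 0" --pt "0 0 0.6 0 0 0" --pt "0 0 0.5 0 0 0" --pt "0 0 0.5 0 0 0" --pt "0 0 0.4 0 0 0" --pt "0 0 0.4 0 0 0" --pt "0 0 0.4 0 0 0" --pt "0 0 0 0 0 0" --pt "0 0 0 0 0 0"

```text
time: 5.9
tool_pos: [0.5552, 0.283, 0.038]
ee_rot: [3.14, -0.0, 1.698]
wrist_force: [0.2, -0.3, 1.2]
width: 0.0938
finger_force: 0.0
```

drive_tool --pt "0 0 0 0 0 0" --pt "0 0 0 0 0 0" --pt "0 0 0 0 0 0" --pt "0 0 0 0 0 0" --pt "0 0 0 0 0 0" --pt "0 0 0 0 0 0" --pt "0 0 0 0 0 0" --pt "0 0 0 0 0 0" --gripper 1

```text
time: 6.9
tool_pos: [0.5546, 0.2828, 0.0376]
ee_rot: [-3.141, 0.0, 1.698]
wrist_force: [-1.2, -0.7, 2.1]
width: 0.0556
finger_force: 30.0
```

drive_tool --pt "0 0 -0.2 0 0 0" --pt "0 0 -0.4 0 0 0" --pt "0 0 -0.5 0 0 0" --pt "0 0 -0.5 0 0 0" --pt "0 0 -0.5 0 0 0" --pt "0 0 -0.5 0 0 0" --pt "0 0 -0.3 0 0 0" --pt "0 0 -0.3 0 0 0" --pt "0 0 0 0 0 0"

```text
time: 8.02
tool_pos: [0.5552, 0.283, 0.1668]
ee_rot: [3.139, -0.0, 1.698]
wrist_force: [1.1, -0.8, -1.5]
width: 0.0556
finger_force: 30.0
```

Run:
```python
from h import *
w=snapshot("wrist");o=get_obs();print(o["time"],o["tool_pos"],o["ee_rot"],o["width"],o["finger_force"])
import pickle;pickle.dump((w,o),open("w2.pkl","wb"))
cv2.imwrite("pics/w2.png",w["image"])
```

```text
8.075 [0.5547855  0.28285942 0.16568965] [ 3.14115834e+00 -2.26003643e-05  1.69776933e+00] 0.05569478893495016 29.999776482582092
```

View pics/w2.png

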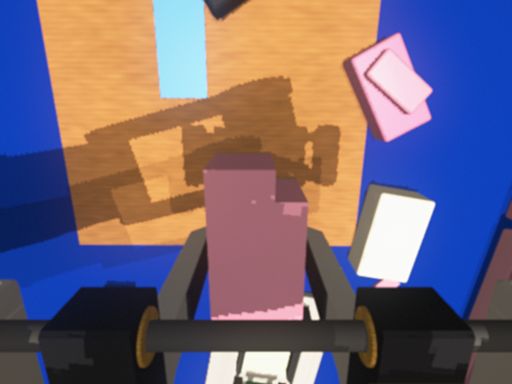

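The block is held squarely, step at the upper right. Next I refine the pocket from the earlier wrist shot and get the block's offset in the hand.

Run:
```python
from h import *
import pickle;w,o=pickle.load(open("w1.pkl","rb"));P=cloud(w);H=P[...,2]
psi=-.058;ex=np.array([np.cos(psi),np.sin(psi)]);ey=np.array([-np.sin(psi),np.cos(psi)])
pk=np.array([.602,.0658]);Q=P[...,:2]-pk;X=Q@ex;Y=Q@ey
# jig-frame height map from the wrist depth
for y0 in(-.03,-.01,.01,.025):
    s=(abs(Y-y0)<.006)&(abs(X)<.09)
    print(y0,[(x,round(1e3*float(np.median(H[s&(abs(X*1e3-x)<1.5)])),0)) for x in range(-48,49,3) if (s&(abs(X*1e3-x)<1.5)).sum()>1])
s=(H>.058)&(abs(X)<.037)&(abs(Y-.06)<.03);print("stop y range",np.percentile(Y[s],[2,98]),"n",s.sum())
s=(H>.055)&(abs(Y-.058)<.004)&(abs(X)<.06);print("stop x",X[s].min(),X[s].max())
a=np.polyfit(X[(H>.058)&(abs(X)<.036)&(abs(Y-.058)<.012)],Y[(H>.058)&(abs(X)<.036)&(abs(Y-.058)<.012)],1);print("stop slope",a)
s=(abs(Y)<.02)&(abs(X)<.02);print("floor",np.median(H[s]))
# plate edges
for z in(.012,):
    m=(H>.007)&(H<.017);
    for y0 in(0.02,.06,-.03):
        k=m&(abs(Y-y0)<.004)&(abs(X)<.09);print("plate x",X[k].min(),X[k].max())
    k=m&(abs(X)<.05)&(Y<.1)&(Y>.04);print("plate y",np.percentile(Y[k],99.5))
w,o=pickle.load(open("w2.pkl","rb"));P=cloud(w);H=P[...,2]
m=abs(H-.188)<.008;m[:,:190]=0;m[:,320:]=0;m[315:]=0
print(np.median(H[m]));ys,xs=np.nonzero(m)
L=np.array([ray(w,xs[ys==v].min()-.5,v,.188)[:2] for v in range(190,310,4)]);Rr=np.array([ray(w,xs[ys==v].max()+.5,v,.188)[:2] for v in range(215,300,4)])
F=np.array([ray(w,u,ys[xs==u].min()-.5,.188)[:2] for u in range(212,270,4)])
print("left",np.polyfit(L[:,1],L[:,0],1),"right",np.polyfit(Rr[:,1],Rr[:,0],1),"front",np.polyfit(F[:,0],F[:,1],1),F.mean(0))
```

```text
-0.03 [(-48, 12.0), (-45, 12.0), (-42, 12.0), (-39, 13.0), (-36, 33.0), (-33, 32.0), (-30, 28.0), (-27, 13.0), (-24, 13.0), (-21, 13.0), (-18, 13.0), (-15, 13.0), (-12, 13.0), (-9, 13.0), (-6, 13.0), (-3, 13.0), (0, 13.0), (3, 13.0), (6, 13.0), (9, 13.0), (12, 14.0), (15, 13.0), (18, 13.0), (21, 13.0), (24, 13.0), (27, 13.0), (30, 15.0), (33, 29.0), (36, 33.0), (39, 34.0), (45, 12.0), (48, 12.0)]
-0.01 [(-48, 13.0), (-45, 13.0), (-42, 12.0), (-39, 14.0), (-36, 33.0), (-33, 32.0), (-30, 28.0), (-27, 14.0), (-24, 13.0), (-21, 13.0), (-18, 14.0), (-15, 13.0), (-12, 13.0), (-9, 14.0), (-6, 13.0), (-3, 13.0), (0, 13.0), (3, 13.0), (6, 13.0), (9, 13.0), (12, 13.0), (15, 13.0), (18, 13.0), (21, 13.0), (24, 13.0), (27, 13.0), (30, 16.0), (33, 29.0), (36, 33.0), (39, 34.0), (45, 13.0), (48, 12.0)]
0.01 [(-48, 12.0), (-45, 12.0), (-42, 12.0), (-39, 14.0), (-36, 34.0), (-33, 32.0), (-30, 27.0), (-27, 13.0), (-24, 13.0), (-21, 13.0), (-18, 13.0), (-15, 13.0), (-12, 13.0), (-9, 13.0), (-6, 13.0), (-3, 13.0), (0, 13.0), (3, 13.0), (6, 13.0), (9, 13.0), (12, 13.0), (15, 13.0), (18, 13.0), (21, 13.0
[... 247 characters left out ...]
, (-15, 13.0), (-12, 13.0), (-9, 13.0), (-6, 13.0), (-3, 13.0), (0, 13.0), (3, 12.0), (6, 13.0), (9, 13.0), (12, 14.0), (15, 13.0), (18, 13.0), (21, 13.0), (24, 13.0), (27, 13.0), (30, 20.0), (33, 29.0), (36, 34.0), (39, 33.0), (48, 13.0)]
stop y range [0.05045473 0.06237565] n 474
stop x -0.03791328461436906 0.0390335552054783
stop slope [0.00385556 0.05705549]
floor 0.013122747048196215
plate x -0.07411625162189292 0.07533231287839535
plate x -0.07421299591071424 0.05218507051411929
plate x -0.07405285231219814 0.07481586021552156
plate y 0.0753330671717909
0.18974217003175303
left [-0.13636213  0.56455633] right [-0.08019395  0.6085354 ] front [0.13004122 0.26371305] [0.5406374 0.3340182]
```

drive_tool --pt "0 0 0 0 0 0.6" --pt "0 0 0 0 0 0.6" --pt "0 0 0 0 0 0.63" --pt "-0.3 0.08 0 0 0 0" --pt "-0.56 0.15 0 0 0 0" --pt "-0.6 0.17 0 0 0 0" --pt "-0.6 0.17 0 0 0 0" --pt "-0.6 0.17 0 0 0 0" --pt "-0.6 0.17 0 0 0 0" --pt "-0.6 0.17 0 0 0 0" --pt "-0.6 0.17 0 0 0 0" --pt "-0.6 0.15 0 0 0 0" --pt "-0.4 0.1 0 0 0 0" --pt "0 0 0 0 0 0" --pt "0 0 0 0 0 0"

```text
time: 9.95
tool_pos: [0.6022, 0.0617, 0.1654]
ee_rot: [-3.141, -0.0, 1.515]
wrist_force: [0.3, 0.9, -1.3]
width: 0.056
finger_force: 30.0
```

Run:
```python
from h import *
t=snapshot("top");w=snapshot("wrist");o=get_obs();print(o["time"],o["tool_pos"],o["ee_rot"],o["wrist_force"])
A=t["image"][110:230,200:350];B=w["image"]
cv2.imwrite("pics/w3.png",np.hstack([cv2.resize(A,(480,384)),B[:,150:400]]))
```

```text
10.05 [0.60219624 0.0621988  0.16550312] [-3.14157127e+00 -2.48872538e-04  1.51593260e+00] [-0.24257622  0.46436005 -0.82467565]
```

View pics/w3.png

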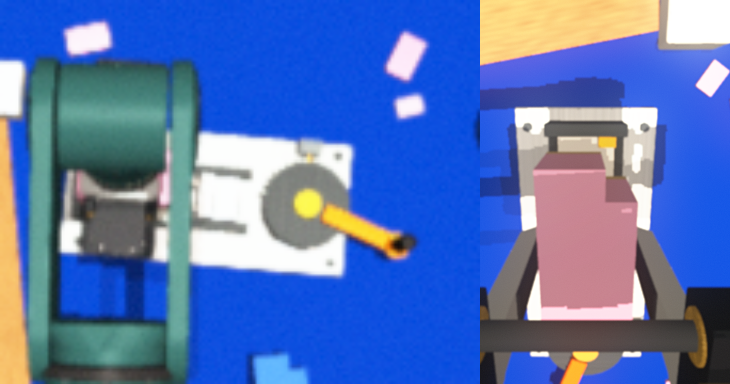

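The block hangs above the pocket with the key (607,140 in the right half) in line with its step. I lower it.

drive_tool --pt "0 0.02 0.3 0 0 0" --pt "0 0 0.4 0 0 0" --pt "0 0 0.4 0 0 0" --pt "0 0 0.4 0 0 0" --pt "0 0 0.3 0 0 0" --pt "0 0 0.2 0 0 0" --pt "0 0 0.2 0 0 0" --pt "0 0 0.2 0 0 0" --pt "0 0 0.15 0 0 0" --pt "0 0 0.1 0 0 0" --pt "0 0 0.1 0 0 0" --pt "0 0 0 0 0 0"

```text
time: 11.55
tool_pos: [0.603, 0.0613, 0.0552]
ee_rot: [-3.141, 0.0, 1.515]
wrist_force: [-0.4, 0.5, -1.1]
width: 0.0559
finger_force: 30.0
```

drive_tool --pt "0 0 0.05 0 0 0" --pt "0 0 0.05 0 0 0" --pt "0 0 0.04 0 0 0" --pt "0 0 0 0 0 0" --pt "0 0 0 0 0 0"

```text
time: 12.18
tool_pos: [0.6032, 0.0614, 0.0499]
ee_rot: [3.142, 0.0, 1.515]
wrist_force: [-0.1, -0.4, -0.7]
width: 0.0558
finger_force: 30.0
```

drive_tool --pt "0.025 0 0.01 0 0 0" --pt "0.025 0 0.01 0 0 0" --pt "0 0 0 0 0 0"

```text
time: 12.55
tool_pos: [0.6036, 0.0632, 0.0496]
ee_rot: [3.141, 0.0, 1.515]
wrist_force: [0.2, -1.2, 2.2]
width: 0.0556
finger_force: 30.0
```

drive_tool --pt "0.025 0 0 0 0 0" --pt "0.015 0 0 0 0 0" --pt "0 0 0 0 0 0"

```text
time: 12.92
tool_pos: [0.6038, 0.0647, 0.0496]
ee_rot: [3.14, 0.0, 1.515]
wrist_force: [-0.9, -1.9, 4.0]
width: 0.0561
finger_force: 30.0
```

drive_tool --pt "0.02 0 0 0 0 0" --pt "0.02 0 0 0 0 0" --pt "0 0 0 0 0 0"

```text
time: 13.3
tool_pos: [0.6037, 0.0648, 0.0496]
ee_rot: [3.141, 0.003, 1.514]
wrist_force: [-0.8, -6.0, 4.4]
width: 0.056
finger_force: 30.0
```

The block is against the stop (-6 N) and on the floor. I relax the push, release and retreat.

drive_tool --pt "-0.025 0 0 0 0 0" --pt "0 0 0 0 0 0" --pt "0 0 0 0 0 0" --pt "0 0 0 0 0 0" --pt "0 0 0 0 0 0" --gripper 0

```text
time: 13.92
tool_pos: [0.6034, 0.0657, 0.049]
ee_rot: [-3.141, -0.0, 1.515]
wrist_force: [-1.3, -0.4, -1.0]
width: 0.094
finger_force: 0.0
```

drive_tool --pt "0 0 -0.2 0 0 0" --pt "0 0 -0.3 0 0 0" --pt "0 0 -0.5 0 0 0" --pt "0 0 -0.8 0 0 0" --pt "0 0 -0.8 0 0 0" --pt "-0.3 0 -0.8 0 0 0" --pt "-0.6 0 -0.8 0 0 0" --pt "-0.9 0 -0.6 0 0 0" --pt "-0.9 0 0 0 0 0" --pt "-0.9 0 0 0 0 0" --pt "-0.9 0 0 0 0 0" --pt "0 0 0 0 0 0"

```text
time: 15.42
tool_pos: [0.5932, -0.1165, 0.2421]
ee_rot: [3.14, 0.001, 1.511]
wrist_force: [0.3, 0.3, 0.0]
width: 0.0941
finger_force: 0.0
```

Run:
```python
from h import *
w=snapshot("wrist");o=get_obs();print(o["time"],o["tool_pos"],o["ee_rot"],o["wrist_force"])
import pickle;pickle.dump((w,o),open("w4.pkl","wb"))
cv2.imwrite("pics/w4.png",w["image"])
P=cloud(w);H=P[...,2];m=(H>.066)&(H<.08)&(abs(P[...,0]-.603)<.045)&(abs(P[...,1]-.066)<.07)
c=max(cv2.findContours(m.astype('uint8'),0,1)[0],key=cv2.contourArea)
q=np.array([ray(w,*p,.072)[:2] for p in c.reshape(-1,2)],'float32');print(cv2.minAreaRect(q),np.median(H[m]))
X=P[m];A=np.c_[X[:,:2],np.ones(len(X))];print("tilt",np.linalg.lstsq(A,X[:,2],rcond=None)[0])
```

```text
15.475 [ 0.59331989 -0.1149151   0.24203535] [ 3.14034606e+00 -2.64646636e-04  1.51283552e+00] [0.34854858 0.21210576 1.23457376]
((0.6030367016792297, 0.04030513018369675), (0.049717385321855545, 0.05614049732685089), 86.65817260742188) 0.07268137779298106
tilt [-0.00023044  0.00247141  0.07269685]
```

View pics/w4.png

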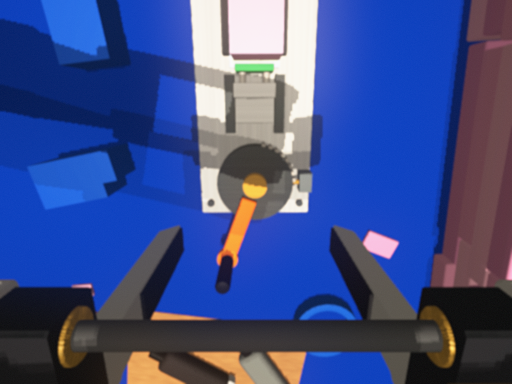

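The block is seated flat, centred at about (0.603, 0.0655), with the parked green pad in front of it. The pivot cap is at (255,186). The handle runs from its foot at (228,258) to its top at (222,285). I now measure both.

Run:
```python
from h import *
import pickle;w,o=pickle.load(open("w4.pkl","rb"));P=cloud(w);H=P[...,2];im=w["image"].astype(int)
m=np.zeros(H.shape,bool);m[170:202,238:272]=1;m&=(H>.04)&(im[...,2]>im[...,0]+50)
ys,xs=np.nonzero(m[:, :]);print("cap px",xs.mean(),ys.mean(),np.median(H[m]),P[m].mean(0))
h=(H>.108)&(H<.125);h[:240]=0;h[310:]=0;h[:,:200]=0;h[:,250:]=0
ys,xs=np.nonzero(h);print("top px",xs.mean(),ys.mean(),h.sum(),xs.min(),xs.max(),ys.min(),ys.max(),ray(w,xs.mean(),ys.mean(),.117))
s=(H>.06)&(H<.105);s[:240]=0;s[310:]=0;s[:,:200]=0;s[:,250:]=0;print("side",P[s].mean(0))
pk=np.array([.603,.0655]);psi=-.057
ex=np.array([np.cos(psi),np.sin(psi)]);ey=np.array([-ex[1],ex[0]]);pv=pk-.2*ey;print("pivot",pv)
for q in(0,.36,.72):
    t=np.radians(20)+q;print(q,pv+.11*(-ey*np.cos(t)-ex*np.sin(t)))
```

```text
cap px 253.51457975986278 187.41680960548885 0.054194749555073425 [ 0.58942387 -0.13415757  0.05566234]
top px 222.45971563981044 285.97156398104266 211 215 230 278 294 [ 0.54829802 -0.23176131  0.117     ]
side [ 0.54917759 -0.2285215   0.08362087]
pivot [ 0.59160617 -0.13417519]
0 [ 0.54815637 -0.2352302 ]
0.36 [ 0.51534257 -0.21344601]
0.72 [ 0.49230624 -0.18149879]
```

drive_tool --pt "0 0 0 0 0 0.8" --pt "0 0 0 0 0 0.9" --pt "0 0 0 0 0 0.9" --pt "0 0 0 0 0 0.9" --pt "0 0 0 0 0 0.9" --pt "0 0 0 0 0 0.9" --pt "0 0 0 0 0 0.9" --pt "0 0 0 0 0 0.9" --pt "0 0 0 0 0 1.0" --pt "-0.46 0.25 0 0 0 0" --pt "-0.46 0.25 0 0 0 0" --pt "-0.46 0.25 0 0 0 0" --pt "-0.46 0.25 0 0 0 0" --pt "-0.46 0.25 0 0 0 0" --pt "-0.46 0.25 0 0 0 0" --pt "0 0 0.5 0 0 0" --pt "0 0 0.5 0 0 0" --pt "0 0 0.5 0 0 0" --pt "0 0 0 0 0 0" --pt "0 0 0 0 0 0"

```text
time: 17.98
tool_pos: [0.5483, -0.2319, 0.182]
ee_rot: [3.14, -0.0, 0.705]
wrist_force: [-0.4, 1.3, 0.5]
width: 0.0942
finger_force: 0.0
```

drive_tool --pt "0 0.03 0.4 0 0 0" --pt "0 0 0.5 0 0 0" --pt "0 0 0.5 0 0 0" --pt "0 0 0.5 0 0 0" --pt "0 0 0.4 0 0 0" --pt "0 0 0.3 0 0 0" --pt "0 0 0.15 0 0 0" --pt "0 0 0 0 0 0" --pt "0 0 0 0 0 0"

```text
time: 19.1
tool_pos: [0.5494, -0.2326, 0.0719]
ee_rot: [3.14, -0.0, 0.705]
wrist_force: [-0.1, -0.0, 0.5]
width: 0.0943
finger_force: 0.0
```

drive_tool --pt "0 0 0 0 0 0" --pt "0 0 0 0 0 0" --pt "0 0 0 0 0 0" --pt "0 0 0 0 0 0" --pt "0 0 0 0 0 0" --pt "0 0 0 0 0 0" --pt "0 0 0 0 0 0" --pt "0 0 0 0 0 0" --pt "0 0 0 0 0 0" --gripper 1

```text
time: 20.23
tool_pos: [0.5494, -0.2329, 0.0712]
ee_rot: [3.14, -0.0, 0.705]
wrist_force: [2.1, -2.5, -0.7]
width: 0.0178
finger_force: 30.0
```

drive_tool --pt "-0.07 -0.15 0 0 0 0" --pt "-0.06 -0.155 0 0 0 0" --pt "-0.05 -0.155 0 0 0 0" --pt "-0.04 -0.16 0 0 0 0" --pt "-0.03 -0.16 0 0 0 0" --pt "-0.02 -0.165 0 0 0 0" --pt "0 0 0 0 0 0"

```text
time: 21.1
tool_pos: [0.5163, -0.2107, 0.0712]
ee_rot: [3.14, -0.0, 0.705]
wrist_force: [2.7, -3.1, -3.0]
width: 0.0175
finger_force: 30.0
```

drive_tool --pt "-0.01 -0.165 0 0 0 0" --pt "0 -0.165 0 0 0 0" --pt "0.01 -0.165 0 0 0 0" --pt "0.015 -0.165 0 0 0 0" --pt "0 0 0 0 0 0"

```text
time: 21.72
tool_pos: [0.5019, -0.1933, 0.0714]
ee_rot: [3.131, 0.0, 0.705]
wrist_force: [10.4, -12.0, -9.3]
width: 0.0178
finger_force: 30.0
```

Run:
```python
from h import *
t=snapshot("top");w=snapshot("wrist");o=get_obs();print(o["time"],o["tool_pos"],o["ee_rot"],o["wrist_force"],o["wrist_torque"],o["joint_torque"])
cv2.imwrite("pics/w5.png",np.hstack([cv2.resize(t["image"][120:240,200:360],(288,384)) if 0 else cv2.resize(t["image"][130:226,220:348],(288,216)).repeat(1,0)[:216] if 0 else w["image"]]))
p=np.array(o["tool_pos"][:2])-[.5916,-.1342];print(np.hypot(*p),np.arctan2(-p[0],-p[1])-np.radians(20)+.057)
```

```text
21.825 [ 0.50189152 -0.19334559  0.07135209] [3.13144863e+00 3.75651610e-05 7.04445880e-01] [  9.60384679 -10.97920006  -8.34381216] [-1.88866418 -1.65287047  0.05088394] [  3.54591809 -37.53305554 -25.79591632   1.77434798   4.33003575
   0.06088729]
0.1074514426125459 0.6958391354758299
```

View pics/w5.png

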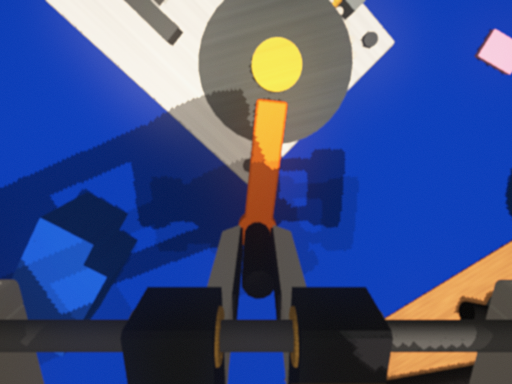

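The grip is sound and the lever angle is about 0.58, just before the fourth bump. I continue to 0.72.

drive_tool --pt "0.025 -0.165 0 0 0 0" --pt "0 0 0 0 0 0"

```text
time: 22.08
tool_pos: [0.4958, -0.1837, 0.071]
ee_rot: [-3.141, -0.001, 0.705]
wrist_force: [2.3, -1.1, -1.9]
width: 0.0174
finger_force: 30.0
```

drive_tool --pt "0.035 -0.165 0 0 0 0" --pt "0 0 0 0 0 0" --pt "0 0 0 0 0 0"

```text
time: 22.45
tool_pos: [0.4934, -0.1789, 0.0712]
ee_rot: [3.139, -0.0, 0.705]
wrist_force: [4.9, -3.6, -4.2]
width: 0.0177
finger_force: 30.0
```

Run:
```python
from h import *
t=snapshot("top");s=snapshot("side");w=snapshot("wrist");o=get_obs();print(o["time"],o["tool_pos"],o["ee_rot"],o["wrist_force"])
p=np.array(o["tool_pos"][:2])-[.5916,-.1342];print(np.hypot(*p),np.arctan2(-p[0],-p[1])-np.radians(20)-.057)
# lever direction from the wrist view: orange mask centreline on plane z=.05
im=w["image"].astype(int);m=(im[...,2]>90)&(im[...,1]<.62*im[...,2])&(im[...,0]<.35*im[...,2]);m[:, :180]=0;m[:,360:]=0;m[:60]=0;m[260:]=0
c=max(cv2.findContours(m.astype('uint8'),0,1)[0],key=cv2.contourArea)
q=np.array([ray(w,*x,.050)[:2] for x in c.reshape(-1,2)],'float32');v=cv2.fitLine(q,2,0,.01,.01).ravel();v=v*(-1 if v[0]>0 else 1);print(cv2.contourArea(c),v,"lever q",np.arctan2(-v[0],-v[1])-np.radians(20)-.057)
A=cv2.resize(t["image"][120:225,200:350],(500,350),interpolation=2);B=cv2.resize(s["image"][130:230,190:290],(300,300),interpolation=2)
cv2.imwrite("pics/f.png",np.hstack([A[:300],B]))
```

```text
22.6 [ 0.4934255  -0.17891526  0.07113623] [ 3.13893433e+00 -2.92601525e-04  7.05023258e-01] [ 4.63585319 -4.59447347 -3.61989275]
0.10787811584413011 0.7373393582495819
1889.5 [-0.9141547  -0.40536544 -0.5392942   0.15689208] lever q 0.7473519752999865
```

View pics/f.png

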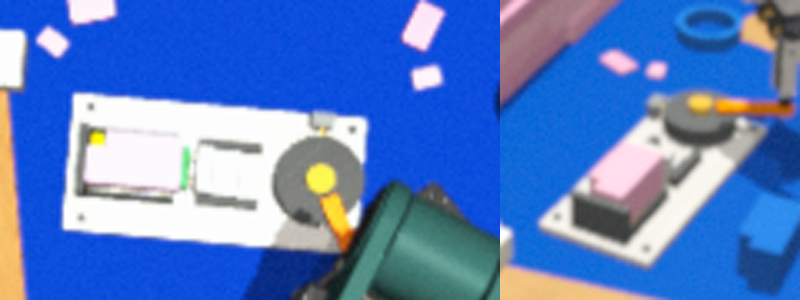

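The block is seated with the key in its step and the green pad against it. The force dropped after the fourth bump (from about 16 N to 3 N), and the lever reads 0.74, below the fifth at 0.81. I hand the job in with the handle held.

```bash
python3 -c "
from bench import close_job
print(close_job())"
```

```text
the job is handed in; nothing more can be done
None
```

The pink block is seated flat in the pocket with its step at the key, and the lever is held by its handle at four clicks (about 0.74 rad measured) with the pad on the block; the job is handed in at about 23 s, but no verdict came back.

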